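# Lay out a phone-repair bench for a screen change

## Task

Set the bench up for a screen change: stand the round spill tray a finger's width (about 2 cm) behind the middle of the board jig and only then put the alcohol dispenser upright in the centre of it; lay the phone, screen up, squarely on the middle of the hot plate, its length along the plate's; stand the suction puller a finger's width (about 2 cm) in front of the middle of the hot plate, and set the screw dish half-way between the jig and the hot plate, in line with both. Behind means on the side away from the robot, in front means the robot's side, square to the jig or plate in question. Keep the dispenser upright, and do not push the tip cleaner, the solder reel or the flux pot out of their places.

Things in the scene. Friction and masses are not known exactly. Their poses are not given: they have to be found in the camera images.
- tray_center (a point): Round spill tray of bare steel, shallow and open: 68 mm outside diameter, 14 mm high, rim 2.5 mm thick, floor 3 mm thick (inside diameter 63 mm). Loose, 70 g; taken across its outside from above. Point: its centre, 7 mm above its underside; z is up.
- dispenser_center (a point): Alcohol dispenser: white bottle with a steel push-down dish top, 92 mm high; its straight body is 42 mm in diameter from the foot up to 64 mm, the top is 36 mm in diameter. Loose, 140 g or so. Point: on its axis half-way up, 46 mm above its underside (49 mm above the bench when it stands in the tray); z is up.
- phone_center (a point): The phone: black glass screen in an aluminium frame, 60 mm wide (its x), 122 mm long (its y) and 8.5 mm thick (z, out of the screen). Loose, lying screen up on the bench, 130 g or so; taken across its width. Point: its centre, 4.25 mm above its underside.
- dish_center (a point): Screw dish: small open rectangular white plastic dish with a few screws in it, 44 mm (x) by 62 mm (y), 16 mm high, walls 3 mm. Loose, 50 g; taken across its 44 mm. Point: its centre, 8 mm above its underside; z is up. Which way it is turned in its final place is free.
- puller_center (a point): Suction puller: black rubber cup 54 mm in diameter and 16 mm high, with a round grey knob above it on a thin stem, 50 mm high in all. The knob is 26 mm in diameter from 29 to 47 mm above the underside: take it by the knob. Loose, 50 g, cup down. Point: on its axis half-way up, 25 mm above its underside; z is up.
- jig: Board jig, fixed: aluminium base plate 84 mm (x) by 140 mm (y), 10 mm thick, with a dark jaw at each end (24 mm high), a green logic board clamped between them and a brass thumbscrew whose top is 36 mm high. Origin: centre of the base on the bench; +x is its back (away from the robot), y runs along its length.
- hotplate: Hot plate (cold now), fixed: dark housing 100 mm (x) by 170 mm (y) with a bare aluminium plate 90 by 160 mm on top, top surface 36 mm above the bench, display and dial on its front. Origin: centre of its underside on the bench; -x is its front (robot's side), y runs along its length. It stands in line with the jig, turned alike; which of the two stands left and which right changes.
- tip_cleaner: Bystander: dark steel pot of brass wool, 60 mm in diameter, 47 mm high, loose, to be left in its place (a nudge under about 2 cm is forgiven). Origin: centre of its underside.
- reel: Bystander: solder reel lying on its flange, 55 mm in diameter, 40 mm high, loose, to be left in its place like the tip cleaner. Origin: centre of its underside.
- flux_pot: Bystander: small clear pot with a black screw lid, 45 mm in diameter, 28 mm high, loose, to be left in its place like the tip cleaner. Origin: centre of its underside.

How it is judged:
By the outcome, as a careful person would: the job done as asked, in the order asked, and still so for the second after the job is handed in, with the robot touching nothing.
It also fails if it takes over 144 s, if anything falls off the work surface, if the arm or the gripper's body presses on something with over 40 N, if the wrist force passes 120 N, or if a joint passes its speed limit or range.

## Robot

A 6-joint arm with a two-finger parallel gripper is mounted at the origin on the work surface. World frame = base frame: x ahead of the robot, y to its left, z up, the work surface at z = 0. Lengths are in m, angles in rad, forces in N, time in s.
With the tool pointing down it reaches from about 0.325 to 0.775 m from the base axis. Payload 5.5 kg.
Tool frame: the origin (TCP) lies at the very end of the fingers, on their centre line; the grasp point (between the pads) lies 19 mm behind it; z points along the fingers, y is the line along which they close (so a half turn about z gives the same grasp; the last joint's range is limited). The gripper opens to 88 mm and grips with 3 to 60 N. Pads are 20 mm wide; open, the fingers measure 115 mm over their backs; the gripper's body (75 mm by 178 mm) begins 61 mm behind the grasp point.
Start: joints at [1.126, 0.091, 1.231, -0, 1.82, -0.057], TCP at [0.227, 0.555, 0.223] pointing down, gripper open.
Joint ranges: [-2.87, 2.87], [-0.86, 2.18], [0.17, 2.46], [-1.51, 4.65], [0.06, 2.69], [-2.65, 2.65]. Speed limits (rad/s): [2.57, 2.57, 3.01, 3.14, 3.14, 3.14].

## Interface

Orientations are given as [roll, pitch, yaw] about the fixed x, y, z axes, in that order (R = Rz(yaw) Ry(pitch) Rx(roll)).
In Python, from workcell import arm gives the robot as it stands. The module is installed in compiled form; this text tells all that it offers.
- The arm moves only by the tool jog_arm, never from a script. Its argument "commands" is one flat list of numbers, 7 for each row, row after row: the shift along the tool's x, y, z in cm, then the turn, a rotation vector about the tool's x, y, z in degrees, then the closure, from -1 (fully open) to 1 (shut). A call has 1 to 8 rows; each row shifts and turns the commanded pose from where the row before left it, along the tool's axes as they then stand; what a row does not reach is not made up. A row lasts 1/8 s, in which the tool goes at most 62.5 mm and 10.7 degrees, less where a joint would pass 70% of its speed; a pose out of reach is approached as far as the arm can. A call is refused whole if a number of a shift passes 6.25 or a number of a turn 10.7, either way. A call with a gripper value outside its range is refused whole. The fingers move at their own pace and stop on an object; "grip_force" is the grip in N (left out, the last holds). Time passes only in rows, so rows that do not move let the fingers close. It gives the time, the measured TCP pose, the force, the opening and the grip force at its end, in the units of the state.
- arm.get_obs(): the state, without advancing time (a new reading comes with each control period).
- arm.camera(name): name is "scene" or "top"; returns the picture (400x640x3 uint8, blue, green, red); there is no depth.
- arm.camera_info(name): a dict with "intrinsics" (3x3 intrinsics, pixels), "cam_to_world" (4x4, takes a point from camera to world coordinates). Camera axes: x right, y up, looking along -z (the intrinsics and any distortion apply to the point x, -y, -z); pixel columns grow to the right and rows downward; lengths in m; the calibration is good to about 2 mm. A picture is of the moment at which its call begins. camera_info takes no time and is no camera call.
- arm.hand_in(): hands the job in; it is judged then, once.
Trained networks look in the newest picture that a camera, given by its name, has taken for a name from the list of things; names that differ only in an ending like _2 or _b are one class to them, and where a whole thing is asked for, a point or a joint stands for the part that bears it (a point fixed in the world has none). Each returns a list of dicts, best first, with "p" (0 to 1); they miss things now and then, are a little off and sometimes report something else, mostly with a low value. They report only what shows in the picture. A call takes as long as a camera call.
- arm.boxes_of(camera, target): "xy" ([column, row] in pixels, amid what is visible of it).
The state is a dict: "clock": time; "qpos": joint angles; "qvel": joint speeds; "tau": joint torques, N m; "eef_pos": TCP position; "tool_rot": TCP orientation; "force": force on the tool from outside, world axes, zero at the start; "ft_torque": the same for the moment, N m; "opening": finger opening in m; "grip_force": force on a finger pad.
Only numpy, scipy, OpenCV 4.12 (cv2) and the standard library are available. Lean on these libraries where they do the work, as an engineer would, in place of code of your own. Each camera call takes 0.05 s, during which the arm holds its last target. There are 200 camera calls.

## Working session

There is one attempt and no reset: what is moved stays moved. The work goes in short steps, Python scripts to look and compute and a tool call to move; the robot and the scene stay as the last step left them, time stands still between calls to the robot, and variables do not carry over. Pictures are saved under pics/ and viewed, at most 14 in all, crops included, and the job is handed in when it is done.

Besides the shell and the picture viewer there is one more tool, called after "Call:" in YAML: its name, and indented under it one key for each argument. jog_arm: Moves the arm, as the interface text tells. Its arguments: {"type":"object","properties":{"commands":{"type":"array","items":{"type":"number"}},"grip_force":{"type":"number"}},"required":["commands"]}

```bash
mkdir -p pics
python3 - <<'E'
from workcell import arm
import cv2,numpy as np
o=arm.get_obs();print(o['clock'],o['eef_pos'],o['tool_rot'],o['opening'])
for c in ("scene","top"):
    im=arm.camera(c);cv2.imwrite(f'pics/{c}0.png',im)
    i=arm.camera_info(c);print(c,np.round(i['intrinsics'],1).tolist(),np.round(i['cam_to_world'],4).tolist(),[k for k in i])
    for t in "tray_center dispenser_center phone_center dish_center puller_center jig hotplate tip_cleaner reel flux_pot".split():
        print(t,[(np.round(d['xy'],1).tolist(),round(d['p'],2)) for d in arm.boxes_of(c,t)[:3]])
E
```

```text
0.0 [0.22675321 0.55518654 0.22153332] [-3.13970487e+00 -1.29163739e-04  2.75383405e+00] 0.0876687489443711
scene [[457.3, 0.0, 313.1], [0.0, 457.3, 195.5], [0.0, 0.0, 1.0]] [[0.3191, -0.7348, 0.5986, 1.2884], [0.9477, 0.2468, -0.2022, -0.2698], [0.0008, 0.6318, 0.7751, 1.0794], [0.0, 0.0, 0.0, 1.0]] ['intrinsics', 'cam_to_world']
tray_center [([332.1, 261.3], 0.95), ([309.2, 188.4], 0.36)]
dispenser_center [([413.0, 148.1], 0.76)]
phone_center [([181.2, 259.5], 0.56)]
dish_center [([188.7, 209.3], 0.82)]
puller_center [([308.4, 188.9], 0.68)]
jig [([276.0, 240.2], 0.56)]
hotplate [([384.7, 202.0], 0.7)]
tip_cleaner []
reel [([227.6, 179.3], 0.85)]
flux_pot [([358.9, 153.2], 0.69), ([411.3, 147.7], 0.42)]
top [[375.0, 0.0, 319.8], [0.0, 375.0, 199.7], [0.0, 0.0, 1.0]] [[0.0132, 0.9802, -0.1978, 0.3598], [-0.9999, 0.0152, 0.0082, 0.0048], [0.0111, 0.1977, 0.9802, 0.8847], [0.0, 0.0, 0.0, 1.0]] ['intrinsics', 'cam_to_world']
tray_center [([323.0, 136.3], 0.85), ([377.7, 184.3], 0.44)]
dispenser_center [([154.7, 247.2], 0.58)]
phone_center [([486.1, 194.1], 0.94)]
dish_center [([473.0, 253.8], 0.9)]
puller_center [([315.8, 247.7], 0.84), ([325.3, 133.4], 0.71)]
jig [([376.8, 184.6], 0.86)]
hotplate [([233.5, 189.6], 0.92)]
tip_cleaner [([153.7, 190.1], 0.64)]
reel [([418.0, 291.8], 0.84)]
flux_pot [([230.4, 283.3], 0.92), ([316.7, 246.2], 0.46)]
```

View pics/top0.png

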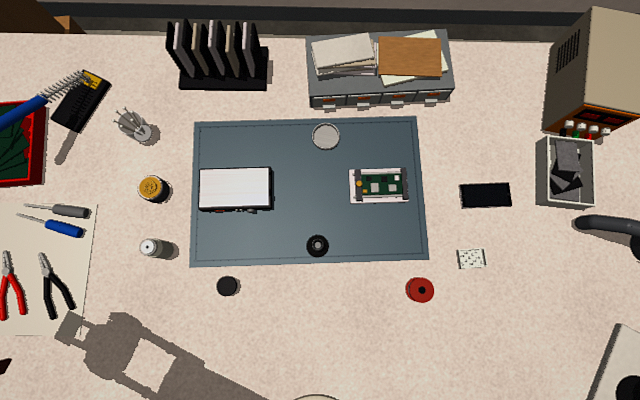

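View pics/scene0.png

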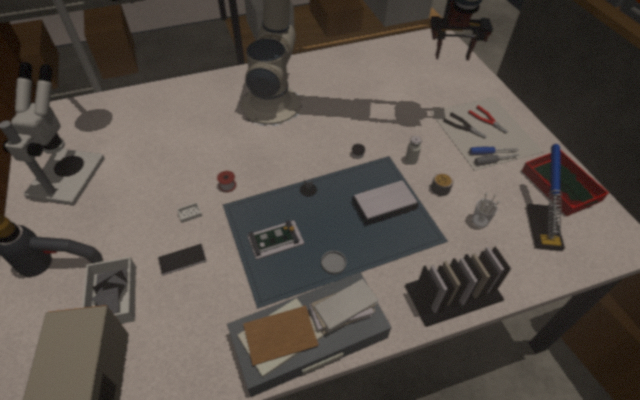

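The top picture shows the hot plate at (235,190), the jig at (378,186), the tray at (325,136) and the puller at (317,246). The phone is at (486,195), the dish at (471,258), the dispenser at (155,248), the tip cleaner at (153,189), the reel at (420,290) and the flux pot at (228,286). The networks' first choices agree with this. Next I'll get precise outlines.

```bash
cat > h.py <<'E'
import numpy as np,cv2
from workcell import arm
def px2w(c,uv,z):
    i=arm.camera_info(c);K=np.array(i['intrinsics']);T=np.array(i['cam_to_world'])
    uv=np.atleast_2d(uv).astype(float)
    d=np.c_[(uv-K[:2,2])/K[[0,1],[0,1]],np.ones(len(uv))]*[1,-1,-1]
    d=d@T[:3,:3].T;s=(z-T[2,3])/d[:,2]
    return (T[:3,3]+d*s[:,None])[:,:2]
def w2px(c,p):
    i=arm.camera_info(c);K=np.array(i['intrinsics']);T=np.array(i['cam_to_world'])
    q=(np.atleast_2d(p)-T[:3,3])@T[:3,:3]*[1,-1,-1]
    q=q@K.T;return q[:,:2]/q[:,2:]
def rect(c,mask,z,near):
    cs,_=cv2.findContours(mask.astype(np.uint8),cv2.RETR_EXTERNAL,cv2.CHAIN_APPROX_NONE)
    cs=[k for k in cs if len(k)>8]
    k=min(cs,key=lambda k:-cv2.pointPolygonTest(k,tuple(map(float,near)),True))
    w=px2w(c,k[:,0],z)
    r=cv2.minAreaRect((w*1000).astype(np.float32))
    return np.round(r[0],1),np.round(r[1],1),round(r[2],2),np.round(cv2.minEnclosingCircle((w*1000).astype(np.float32))[1],1)
E
python3 - <<'E'
from h import *
im=cv2.imread('pics/top0.png')
cv2.imwrite('pics/crop0.png',cv2.resize(im[110:310,130:530],None,fx=2,fy=2,interpolation=cv2.INTER_CUBIC))
g=im.max(2).astype(int); sat=g-im.min(2)
for n,uv in dict(hp=(235,188),hpedge=(205,205),jig=(366,172),tray=(325,136),puller=(317,246),phone=(486,195),dish=(471,258),disp=(150,247),mat=(300,190),bench=(440,190)).items(): print(n,im[uv[1],uv[0]],end=' ')
print()
print('hp top',rect('top',(g>190),.036,(235,188)))
print('jig',rect('top',(g>150),.010,(355,185)))
print('phone',rect('top',(g<90),.006,(486,195)))
print('puller',rect('top',(g<45),.008,(317,246)))
print('tray',rect('top',(g>115),.014,(325,136)))
print('flux',rect('top',(g<90),.028,(228,286)))
print('reel',rect('top',(sat>100),.04,(412,285)))
print('tip',rect('top',(sat>80),.047,(153,189)))
E
```

```text
hp [214 219 220] hpedge [223 225 225] jig [161 164 178] tray [154 164 171] puller [131 133 138] phone [15 13  7] dish [192 208 211] disp [215 220 222] mat [115 111  98] bench [185 200 220] 
hp top (array([530.7,  11. ]), array([ 847.2, 1581.6]), 0.57, np.float64(843.4))
jig (array([537.9,  10.9]), array([ 877. , 1630.5]), 0.57, np.float64(869.3))
phone (array([ 554.9, -400.5]), array([ 58.8, 121.2]), 3.16, np.float64(66.0))
puller (array([428.2,   1.4]), array([48.7, 48.9]), 0.83, np.float64(25.7))
tray (array([539.9,  10.9]), array([ 878.6, 1623. ]), 0.57, np.float64(865.3))
flux (array([335.2, 201.3]), array([41.6, 44.3]), 3.25, np.float64(23.2))
reel (array([ 331.8, -224.1]), array([59.5, 51.5]), 88.15, np.float64(30.3))
tip (array([552.7, 387. ]), array([46.9, 48.5]), 0.93, np.float64(24.7))
```

View pics/crop0.png

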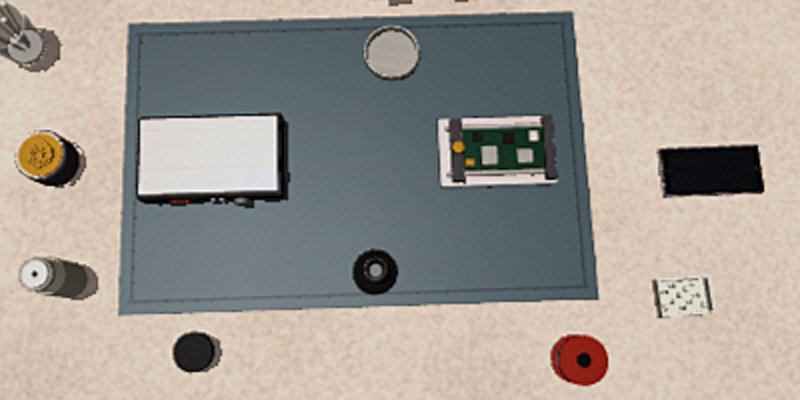

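The crop confirms the layout. The hot plate top spans about (199,168) to (271,210), the jig base about (349,169) to (408,203), and nothing is occluded. I'll segment by connected components from seeds.

```bash
cat >> h.py <<'E'
def comp(mask,seed,roi):
    m=np.zeros(mask.shape,np.uint8);x0,y0,x1,y1=roi;m[y0:y1,x0:x1]=mask[y0:y1,x0:x1]
    m=cv2.morphologyEx(m,cv2.MORPH_CLOSE,np.ones((3,3),np.uint8))
    n,l=cv2.connectedComponents(m);return l==l[seed[1],seed[0]]
def rz(c,mask,seed,roi,z): 
    # contour at pixel edge, via 4x upscaled mask
    m=comp(mask,seed,roi).astype(np.uint8)
    M=cv2.resize(m,None,fx=8,fy=8,interpolation=cv2.INTER_NEAREST)
    cs,_=cv2.findContours(M,cv2.RETR_EXTERNAL,cv2.CHAIN_APPROX_NONE);k=max(cs,key=cv2.contourArea)[:,0]
    w=(px2w(c,(k+.5)/8-.5,z)*1000).astype(np.float32)
    r=cv2.minAreaRect(w);e=cv2.fitEllipse(w)
    return 'rect',np.round(r[0],1),np.round(r[1],1),round(r[2],1),'ell',np.round(e[0],1),np.round(e[1],1)
E
python3 - <<'E'
from h import *
im=cv2.imread('pics/top0.png');g=im.max(2).astype(int);lo=im.min(2).astype(int);sat=g-lo
for t in (150,180): print('hp',*rz('top',g>t,(235,188),(192,158,280,220),.036))
mat=(abs(im.astype(int)-[115,111,98]).max(2)<28)
print('jig all',*rz('top',~mat,(366,172),(340,160,415,215),.010))
print('jig base',*rz('top',lo>135,(366,200),(340,160,415,215),.010))
d=abs(im.astype(int)-[115,111,98]).max(2)
for t in (25,40): print('tray',t,*rz('top',lo>115+t,(325,136),(305,118,345,155),.014))
print('phone',*rz('top',g<100,(486,195),(455,178,515,212),.0085))
for t in (60,75):print('puller',*rz('top',g<t,(310,246),(300,230,335,262),.006))
print('knob',*rz('top',(g>60)&(g<220),(317,245),(311,239,324,252),.047))
dd=np.abs(im.astype(int)-[185,200,220]).max(2)
E
python3 - <<'E'
import cv2
im=cv2.imread('pics/top0.png')
a=cv2.resize(im[235:275,440:500],None,fx=6,fy=6,interpolation=cv2.INTER_CUBIC)
b=cv2.resize(im[230:270,130:190],None,fx=6,fy=6,interpolation=cv2.INTER_CUBIC)
c=cv2.resize(im[160:215,340:415],(360,264),interpolation=cv2.INTER_CUBIC)
d=cv2.resize(im[115:155,300:360],None,fx=6,fy=6,interpolation=cv2.INTER_CUBIC)
c=cv2.copyMakeBorder(c,0,0,0,0,cv2.BORDER_CONSTANT)[:240]
cv2.imwrite('pics/crop1.png',cv2.vconcat([cv2.hconcat([a,b]),cv2.hconcat([c,d])]))
E
```

```text
hp rect [558.9 197.8] [ 90.8 160.6] 2.7 ell [558.8 198.2] [101.2 196. ]
hp rect [558.9 197.8] [ 90.3 160.2] 2.7 ell [558.7 198.1] [100.7 196.5]
jig all rect [ 575.3 -142.3] [ 94.2 146.6] 2.2 ell [ 574.5 -142.2] [103.8 171.7]
jig base rect [ 573.8 -142.3] [ 83.6 142.2] 0.9 ell [ 586. -151.] [110.2 172.1]
tray 25 rect [698.1 -13.1] [64.5 66.1] 1.0 ell [696.4 -14. ] [62.4 66.2]
tray 40 rect [584.7 -14.6] [ 986.3 1698.7] 1.3 ell [607.5 -12.3] [1125.2 1892.4]
phone rect [ 554.3 -399.5] [ 60.8 123.7] 3.1 ell [ 554.5 -399.4] [ 66.5 149.1]
puller rect [428.4   1.4] [50.8 51.1] 0.8 ell [428.1   2.1] [51.4 52.3]
puller rect [427.2   2.6] [53.1 53.4] 0.8 ell [428.1   2.3] [52.1 53.2]
knob rect [427.2   5. ] [21.9 19.8] 0.7 ell [427.2   4.4] [17.4 22.4]
```

View pics/crop1.png

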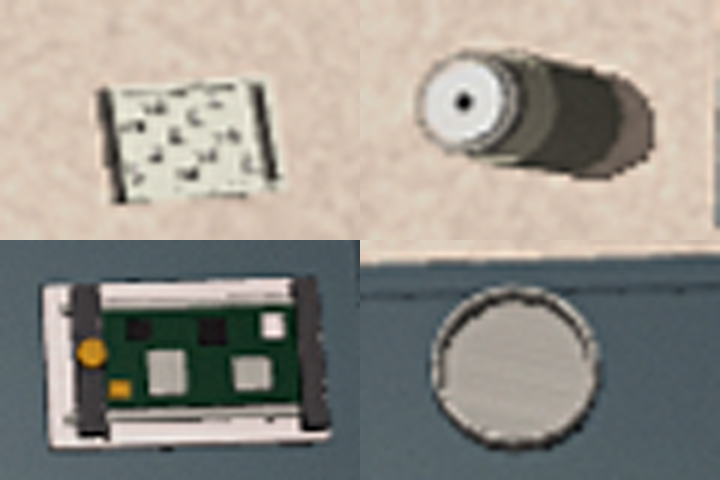

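```bash
cat >> h.py <<'E'
from scipy.spatial.transform import Rotation as R
def go(x,y,z,yaw,p=None,yaw0=None):
    """rows to go from current (or given) to target pose mm/deg; prints total shift in the tool frame (cm) & yaw turn about tool z"""
    o=arm.get_obs()
    p=np.array(o['eef_pos'])*1000 if p is None else np.array(p,float)
    y0=np.degrees(o['tool_rot'][2]) if yaw0 is None else yaw0
    a=np.radians(y0);d=np.array([x,y,z])-p
    s=np.array([d[0]*np.cos(a)+d[1]*np.sin(a), d[0]*np.sin(a)-d[1]*np.cos(a), -d[2]])/10
    t=-((yaw-y0+180)%360-180)
    print('at',np.round(p,1),'yaw',round(y0,2),'shift cm',np.round(s,2),'turn z',round(t,2))
E
python3 - <<'E'
from h import *
f=lambda q,o,s=6:(np.array(q,float)+.5)/s-.5+np.array(o)
# tray outline
print('tray sides',px2w('top',f([(72,127),(240,127)],(300,115)),.014)*1e3,'front/back',px2w('top',f([(156,212),(156,46)],(300,115)),.014)*1e3)
print('dish',px2w('top',f([(104,88),(264,80),(280,185),(122,202)],(440,235)),.016)*1e3, px2w('top',f([(122,202)],(440,235)),0)*1e3)
print('disp top',px2w('top',f([(464-360,101),(58,101),(148,101)],(130,230)),.092)*1e3)
print('disp detect',px2w('top',[154.7,247.2],.046)*1e3)
print('scene: disp',px2w('scene',[413,148.1],.046)*1e3,'tray',px2w('scene',[332.1,261.3],.01)*1e3,'dish',px2w('scene',[188.7,209.3],.01)*1e3)
go(698,-13,150,180)
E
```

```text
tray sides [[695.32964748  19.83037813]
 [696.53261557 -48.87147979]] front/back [[659.49985308 -14.87728207]
 [731.18649452 -14.14585234]]
dish [[ 423.35462731 -320.84528873]
 [ 427.29141387 -382.99537183]
 [ 387.42032621 -386.20776466]
 [ 380.20506658 -325.17555452]] [[ 380.58003059 -331.25370899]]
disp top [[414.57886379 358.70957151]
 [414.35414184 374.67049897]
 [414.79390935 343.4359119 ]]
disp detect [[416.27274955 361.92056246]]
scene: disp [[407.22329956 363.54218429]] tray [[696.27883757 -15.37387944]] dish [[ 395.74150453 -354.74302572]]
at [226.9 555.5 222.6] yaw 157.78 shift cm [-65.11 -34.81   7.26] turn z -22.22
```

Call:
jog_arm:
  commands: [0,0,0,0,0,-7.4,-1,0,0,0,0,0,-7.4,-1,0,0,0,0,0,-7.4,-1,-3.35,-4.07,0,0,0,0,-1,-3.35,-4.07,0,0,0,0,-1,-3.35,-4.07,0,0,0,0,-1,-3.35,-4.07,0,0,0,0,-1,-3.35,-4.07,0,0,0,0,-1]
  grip_force: 15

```text
clock: 2.1
eef_pos: [0.3952, 0.3505, 0.2228]
tool_rot: [3.141, 0.0, 3.141]
force: [0.3, 0.6, 0.3]
opening: 0.0879
grip_force: 0.0
```

Call:
jog_arm:
  commands: [-3.35,-4.07,0,0,0,0,-1,-3.35,-4.07,0,0,0,0,-1,-3.35,-4.07,0,0,0,0,-1,-3.35,-4.07,0,0,0,0,-1,-3.35,-4.07,0,0,0,0,-1,-3.35,-4.07,2,0,0,0,-1,-3.35,-4.07,2,0,0,0,-1,0,0,0,0,0,0,-1]

```text
clock: 3.1
eef_pos: [0.6291, 0.0637, 0.1789]
tool_rot: [-3.141, -0.005, 3.137]
force: [-1.2, 0.2, 0.2]
opening: 0.0877
grip_force: 0.0
```

```bash
python3 -c "
from h import *
go(696,-14.5,3,180);print(arm.get_obs()['clock'],arm.get_obs()['qpos'])"
```

```text
at [629.1  63.7 178.9] yaw 179.72 shift cm [-6.73 -7.79 17.59] turn z -0.28
3.1 [ 4.75693903e-02  1.79331083e-01  1.21196555e+00 -7.64634267e-04
  1.75577989e+00 -1.51856741e+00]
```

Call:
jog_arm:
  commands: [-3.35,-3.9,3,0,0,0,-1,-3.35,-3.9,3,0,0,0,-1,0,0,4,0,0,0,-1,0,0,4,0,0,0,-1,0,0,2.5,0,0,0,-1,0,0,1,0,0,0,-1,0,0,0,0,0,0,-1]

```text
clock: 3.98
eef_pos: [0.6956, -0.0103, 0.008]
tool_rot: [3.141, -0.0, -3.141]
force: [-0.5, -0.2, 0.9]
opening: 0.088
grip_force: 0.0
```

```bash
python3 -c "
from h import *
go(696,-14.5,3,180)
im=arm.camera('top');cv2.imwrite('pics/t1.png',cv2.resize(im[90:190,250:410],None,fx=5,fy=5))"
```

```text
at [695.6 -10.3   8. ] yaw -179.98 shift cm [-0.04 -0.42  0.5 ] turn z 0.02
```

View pics/t1.png

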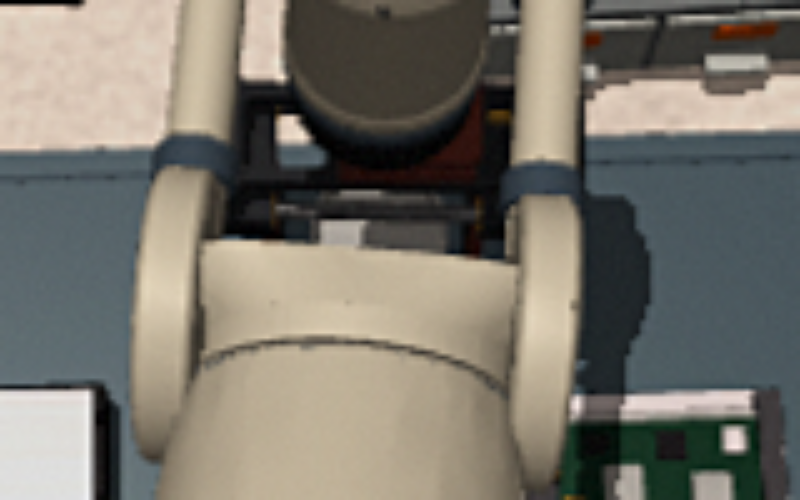

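The picture shows that the arm hides the tray from the top camera, so I'll rely on the measured numbers.

Call:
jog_arm:
  commands: [0,-0.4,0.5,0,0,0,-1,0,0,0,0,0,0,1,0,0,0,0,0,0,1,0,0,0,0,0,0,1,0,0,0,0,0,0,1]
  grip_force: 12

```text
clock: 4.65
eef_pos: [0.6959, -0.0151, 0.0031]
tool_rot: [3.142, 0.001, 3.141]
force: [-0.7, -0.1, 1.9]
opening: 0.0674
grip_force: 12.0
```

Call:
jog_arm:
  commands: [0,0,-3,0,0,0,1,0,0,-4,0,0,0,1,0,0,0,0,0,0,1]

```text
clock: 5.03
eef_pos: [0.6979, -0.0153, 0.0775]
tool_rot: [-3.141, 0.008, 3.141]
force: [0.5, 0.7, -0.2]
opening: 0.0676
grip_force: 12.0
```

```bash
python3 -c "
from h import *
go(669.9,-137.9,4.5,182.6)"
```

```text
at [697.9 -15.3  77.5] yaw 179.98 shift cm [  2.8  -12.27   7.3 ] turn z -2.62
```

Call:
jog_arm:
  commands: [0.9,-4.1,0,0,0,0,1,0.9,-4.1,0,0,0,0,1,0.9,-4.1,0,0,0,0,1,0,0,3,0,0,-2.6,1,0,0,2,0,0,0,1,0,0,0,0,0,0,1]

```text
clock: 5.78
eef_pos: [0.6667, -0.137, 0.0186]
tool_rot: [3.14, -0.006, -3.097]
force: [-0.7, -0.7, -0.5]
opening: 0.0674
grip_force: 12.0
```

```bash
python3 -c "
from h import *
go(669.9,-137.9,3.5,182.6)"
```

```text
at [ 666.7 -137.    18.6] yaw -177.43 shift cm [-0.32 -0.1   1.51] turn z -0.03
```

Call:
jog_arm:
  commands: [0,-0.1,1,0,0,0,1,0,0,0,0,0,0,1,0,0,0,0,0,0,1]

```text
clock: 6.15
eef_pos: [0.6692, -0.1389, 0.0134]
tool_rot: [-3.141, 0.001, -3.096]
force: [-0.8, -0.2, -0.9]
opening: 0.0675
grip_force: 12.0
```

```bash
python3 -c "
from h import *
go(669.9,-137.9,3.5,182.6)"
```

```text
at [ 669.2 -138.9   13.4] yaw -177.4 shift cm [-0.08  0.1   0.99] turn z -0.0
```

Call:
jog_arm:
  commands: [-0.1,0.1,0.9,0,0,0,1,0,0,0,0,0,0,1,0,0,0,0,0,0,1,0,0,0,0,0,0,-1,0,0,0,0,0,0,-1,0,0,0,0,0,0,-1]

```text
clock: 6.9
eef_pos: [0.6697, -0.1381, 0.0038]
tool_rot: [-3.142, 0.0, -3.097]
force: [0.1, -0.1, -0.0]
opening: 0.0877
grip_force: 0.0
```

Call:
jog_arm:
  commands: [0,0,-3,0,0,0,-1,0,0,-5,0,0,0,-1,0,0,-6,0,0,0,-1,0,0,0,0,0,0,-1]

```text
clock: 7.4
eef_pos: [0.6724, -0.1388, 0.152]
tool_rot: [-3.138, 0.012, -3.097]
force: [0.4, 0.4, 0.1]
opening: 0.088
grip_force: 0.0
```

```bash
python3 -c "
from h import *
go(414.6,358.9,170,182.6);print(arm.get_obs()['clock'])"
```

```text
at [ 672.4 -138.8  152. ] yaw -177.42 shift cm [23.51 50.88 -1.8 ] turn z -0.02
7.4
```

Call:
jog_arm:
  commands: [2.14,4.63,0,0,0,0,-1,2.14,4.63,0,0,0,0,-1,2.14,4.63,0,0,0,0,-1,2.14,4.63,0,0,0,0,-1,2.14,4.63,0,0,0,0,-1,2.14,4.63,0,0,0,0,-1,2.14,4.63,0,0,0,0,-1,2.14,4.63,0,0,0,0,-1]

```text
clock: 8.4
eef_pos: [0.4807, 0.2254, 0.1426]
tool_rot: [-3.141, -0.001, -3.097]
force: [1.1, 1.0, 0.0]
opening: 0.0876
grip_force: 0.0
```

Call:
jog_arm:
  commands: [2.14,4.63,0,0,0,0,-1,2.14,4.63,0,0,0,0,-1,2.14,4.63,0,0,0,0,-1,0,0,0,0,0,0,-1,0,0,0,0,0,0,-1]

```text
clock: 9.02
eef_pos: [0.4115, 0.3596, 0.1429]
tool_rot: [-3.14, -0.001, -3.096]
force: [-0.0, -0.8, -1.3]
opening: 0.0881
grip_force: 0.0
```

Run:
```python
from h import *
go(414.6,358.9,30,182.6);print(arm.get_obs()['clock'])
im=arm.camera('top');im2=arm.camera('scene')
cv2.imwrite('pics/t2.png',cv2.hconcat([cv2.resize(im[100:220,130:430],(600,240),interpolation=cv2.INTER_CUBIC)]))
print([(c,[(d['xy'],d['p']) for d in arm.boxes_of(c,'tray_center')[:2]]) for c in('top','scene')])
cv2.imwrite('pics/t2.png',cv2.vconcat([cv2.resize(im[115:215,335:435],(500,500),interpolation=cv2.INTER_CUBIC)]))
```

```text
at [411.5 359.6 142.9] yaw -177.39 shift cm [-0.3  -0.09 11.29] turn z 0.01
9.025
[('top', [([375.2, 146.2], 0.58), ([227.0, 280.8], 0.23)]), ('scene', [([182.4, 260.3], 0.72), ([287.1, 267.9], 0.69)])]
```

View pics/t2.png

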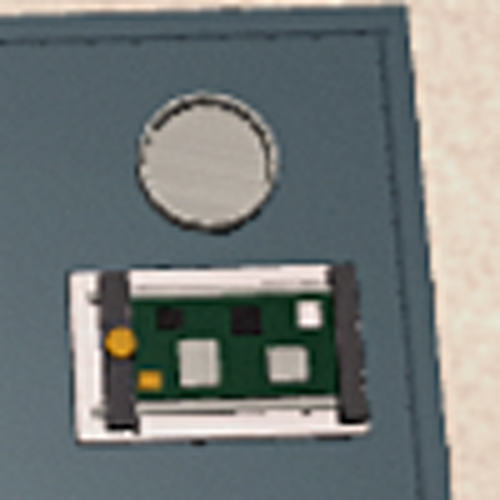

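The tray stands behind the jig at crop (207,161), its lower edge at 231. The jig base's back edge is at about 267, and the tray is centred on it laterally. I'll compute the gap in numbers.

Run:
```python
from h import *
f=lambda q:(np.array(q,float)+.5)/5-.5+np.array((335,115))
print('tray',px2w('top',f([(138,160),(277,160),(206,231),(206,92)]),.014)*1e3)
print('jig back/front at mid',px2w('top',f([(214,268),(223,437)]),.010)*1e3)
print('jig corners',px2w('top',f([(70,272),(77,441),(370,428)]),.010)*1e3)
```

```text
tray [[ 669.51152973 -104.19681682]
 [ 670.67831757 -172.21106157]
 [ 633.929498   -136.86575924]
 [ 705.24487192 -138.0287414 ]]
jig back/front at mid [[ 616.54996134 -141.09772715]
 [ 533.07871573 -143.95741666]]
jig corners [[ 613.38882872  -71.20399157]
 [ 530.06829843  -74.37364744]
 [ 538.53728354 -214.28350762]]
```

Call:
jog_arm:
  commands: [-0.3,-0.1,3,0,0,0,-1,0,0,4,0,0,0,-1,0,0,3.3,0,0,0,-1,0,0,1,0,0,0,-1,0,0,0,0,0,0,-1,0,0,0,0,0,0,-1]

```text
clock: 9.98
eef_pos: [0.4157, 0.3598, 0.0326]
tool_rot: [3.14, 0.002, -3.097]
force: [-0.0, 0.7, -1.0]
opening: 0.0876
grip_force: 0.0
```

Call:
jog_arm:
  commands: [0,0,0.2,0,0,0,1,0,0,0,0,0,0,1,0,0,0,0,0,0,1,0,0,0,0,0,0,1,0,0,0,0,0,0,1,0,0,0,0,0,0,1]
  grip_force: 18

```text
clock: 10.72
eef_pos: [0.4146, 0.3594, 0.0287]
tool_rot: [3.141, 0.0, -3.097]
force: [0.1, 0.7, -0.0]
opening: 0.0418
grip_force: 18.0
```

Call:
jog_arm:
  commands: [0,0,-1,0,0,0,1,0,0,-2,0,0,0,1,0,0,-3,0,0,0,1,0,0,-3,0,0,0,1,0,0,-2,0,0,0,1,0,0,0,0,0,0,1]

```text
clock: 11.48
eef_pos: [0.4155, 0.3599, 0.1413]
tool_rot: [3.139, 0.004, -3.097]
force: [0.2, 0.2, -2.3]
opening: 0.0415
grip_force: 18.0
```

Run:
```python
from h import *
go(670,-138,50,182.6);print(arm.get_obs()['clock'])
im=arm.camera('scene');cv2.imwrite('pics/t3.png',cv2.resize(im[80:220,320:520],(800,560),interpolation=cv2.INTER_CUBIC))
```

```text
at [415.5 359.9 141.3] yaw -177.42 shift cm [-23.19 -50.89   9.13] turn z -0.02
11.475
```

View pics/t3.png

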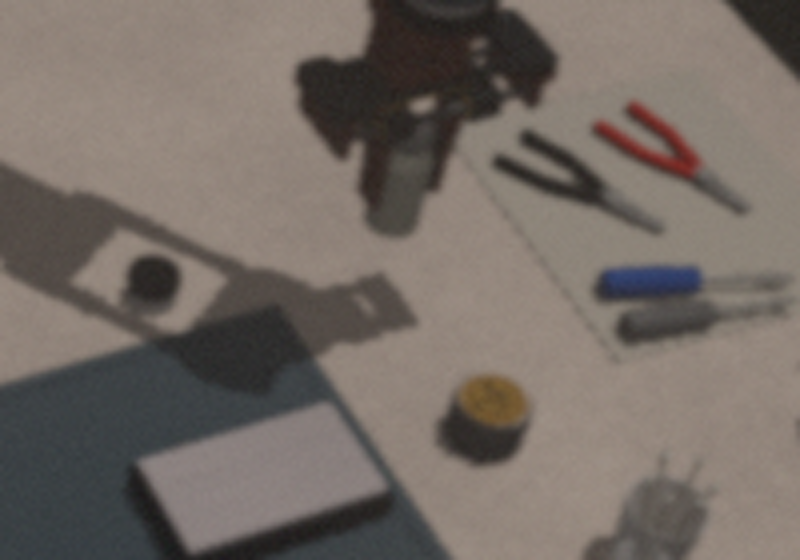

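The dispenser hangs upright between the fingers at crop (395,190). Next I'll carry it over to the tray.

Call:
jog_arm:
  commands: [-1,-2.2,0,0,0,0,1,-1.66,-3.64,0,0,0,0,1,-1.66,-3.64,0,0,0,0,1,-1.66,-3.64,0,0,0,0,1,-1.66,-3.64,0,0,0,0,1,-1.66,-3.64,0,0,0,0,1,-1.66,-3.64,0,0,0,0,1,-1.66,-3.64,0,0,0,0,1]

```text
clock: 12.52
eef_pos: [0.5528, 0.0871, 0.1365]
tool_rot: [-3.141, -0.003, -3.097]
force: [1.1, 0.6, -1.5]
opening: 0.0416
grip_force: 18.0
```

Call:
jog_arm:
  commands: [-1.66,-3.64,0,0,0,0,1,-1.66,-3.64,0,0,0,0,1,-1.66,-3.64,0,0,0,0,1,-1.66,-3.64,0,0,0,0,1,-1.66,-3.64,0,0,0,0,1,-1.66,-3.64,0,0,0,0,1,-1,-2,0,0,0,0,1,0,0,0,0,0,0,1]

```text
clock: 13.52
eef_pos: [0.6728, -0.1461, 0.1356]
tool_rot: [3.14, -0.004, -3.099]
force: [-0.4, 0.1, -1.4]
opening: 0.0419
grip_force: 18.0
```

Call:
jog_arm:
  commands: [0,0,1,0,0,0,1,0,0,2,0,0,0,1,0,0,2,0,0,0,1,0,0,0,0,0,0,1,0,0,0,0,0,0,1]

```text
clock: 14.15
eef_pos: [0.6734, -0.1446, 0.0887]
tool_rot: [-3.142, 0.0, -3.096]
force: [0.5, -0.7, -2.4]
opening: 0.0416
grip_force: 18.0
```

Run:
```python
from h import *
go(670,-138,32,182.6);print(arm.get_obs()['clock'])
```

```text
at [ 673.4 -144.6   88.7] yaw -177.4 shift cm [0.31 0.67 5.67] turn z -0.0
14.15
```

Call:
jog_arm:
  commands: [0.3,0.65,1,0,0,0,1,0,0,2,0,0,0,1,0,0,1.5,0,0,0,1,0,0,0.6,0,0,0,1,0,0,0,0,0,0,1,0,0,0,0,0,0,1]

```text
clock: 14.9
eef_pos: [0.6705, -0.1386, 0.0384]
tool_rot: [-3.141, 0.001, -3.097]
force: [0.1, -0.4, -1.8]
opening: 0.0419
grip_force: 18.0
```

Run:
```python
from h import *
go(670,-138,32,182.6)
im=arm.camera('scene');cv2.imwrite('pics/t4.png',cv2.resize(im[200:320,220:360],(700,600),interpolation=cv2.INTER_CUBIC))
```

```text
at [ 670.5 -138.6   38.4] yaw -177.42 shift cm [0.05 0.06 0.64] turn z -0.02
```

View pics/t4.png

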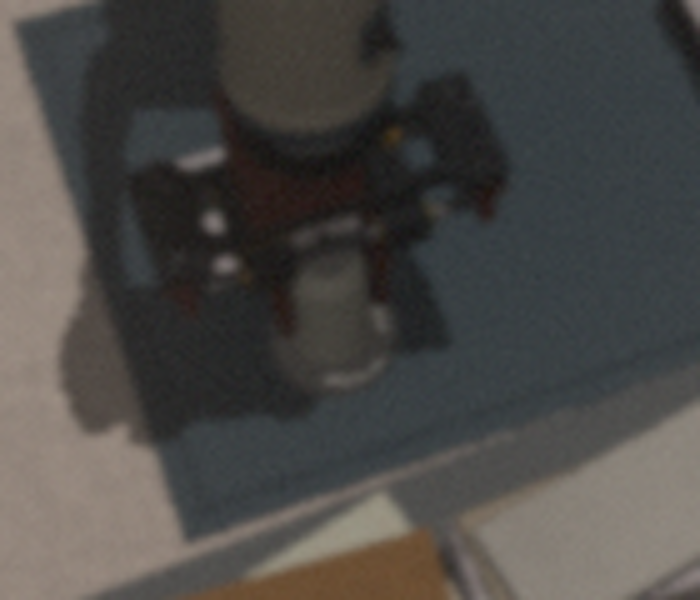

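The dispenser is just above the tray floor at crop (333,300), inside the rim. I'll lower it the last 6 mm and release.

Call:
jog_arm:
  commands: [0.05,0.05,0.6,0,0,0,1,0,0,0,0,0,0,1,0,0,0,0,0,0,1,0,0,0,0,0,0,1]

```text
clock: 15.45
eef_pos: [0.6696, -0.1379, 0.0317]
tool_rot: [-3.142, 0.0, -3.097]
force: [-0.3, -0.2, -1.0]
opening: 0.0418
grip_force: 18.0
```

Call:
jog_arm:
  commands: [0,0,0,0,0,0,-1,0,0,0,0,0,0,-1,0,0,0,0,0,0,-1,0,0,-2,0,0,0,-1,0,0,-5,0,0,0,-1,0,0,-6,0,0,0,-1,0,0,0,0,0,0,-1]

```text
clock: 16.32
eef_pos: [0.6722, -0.1386, 0.1718]
tool_rot: [-3.137, 0.014, -3.096]
force: [0.1, -0.4, 0.4]
opening: 0.0879
grip_force: 0.0
```

Run:
```python
from h import *
go(554.3,-399.7,160,93.1);print(arm.get_obs()['clock'],arm.get_obs()['qpos'])
```

```text
at [ 672.2 -138.6  171.8] yaw -177.41 shift cm [ 12.96 -25.55   1.18] turn z 89.49
16.325 [-2.52905090e-01  3.10305137e-01  1.07267847e+00 -7.34591956e-05
  1.74429236e+00 -1.86881189e+00]
```

Call:
jog_arm:
  commands: [2.16,-4.25,0,0,0,0,-1,2.16,-4.25,0,0,0,0,-1,2.16,-4.25,0,0,0,0,-1,2.16,-4.25,0,0,0,0,-1,2.16,-4.25,0,0,0,0,-1,2.16,-4.25,0,0,0,0,-1,0,0,0,0,0,9.9,-1,0,0,0,0,0,9.9,-1]

```text
clock: 17.32
eef_pos: [0.5509, -0.3993, 0.1617]
tool_rot: [3.141, -0.0, 2.834]
force: [-1.0, 0.2, 0.5]
opening: 0.0878
grip_force: 0.0
```

Call:
jog_arm:
  commands: [0,0,0,0,0,9.9,-1,0,0,0,0,0,9.9,-1,0,0,0,0,0,9.9,-1,0,0,0,0,0,9.9,-1,0,0,0,0,0,9.9,-1,0,0,0,0,0,9.9,-1,0,0,0,0,0,9.9,-1,0,0,0,0,0,0,-1]

```text
clock: 18.32
eef_pos: [0.5515, -0.3985, 0.1618]
tool_rot: [-3.142, -0.0, 1.633]
force: [0.1, 0.4, -0.2]
opening: 0.088
grip_force: 0.0
```

Run:
```python
from h import *
go(554.3,-399.7,2,93.1);print(arm.get_obs()['clock'])
```

```text
at [ 551.5 -398.5  161.8] yaw 93.57 shift cm [-0.14  0.27 15.98] turn z 0.47
18.325
```

Call:
jog_arm:
  commands: [-0.15,0.25,5,0,0,0.5,-1,0,0,5,0,0,0,-1,0,0,4,0,0,0,-1,0,0,1,0,0,0,-1,0,0,0,0,0,0,-1,0,0,0,0,0,0,-1]

```text
clock: 19.08
eef_pos: [0.5554, -0.4009, 0.0147]
tool_rot: [3.138, 0.003, 1.624]
force: [0.2, -0.2, -0.1]
opening: 0.0877
grip_force: 0.0
```

Run:
```python
from h import *
go(554.3,-399.7,2.5,93.1)
im=arm.camera('top')
cv2.imwrite('pics/t5.png',cv2.hconcat([cv2.resize(im[110:230,320:440],(400,400),interpolation=cv2.INTER_CUBIC),cv2.resize(im[150:250,430:530],(400,400),interpolation=cv2.INTER_CUBIC)]))
```

```text
at [ 555.4 -400.9   14.7] yaw 93.03 shift cm [ 0.12 -0.1   1.22] turn z -0.07
```

View pics/t5.png

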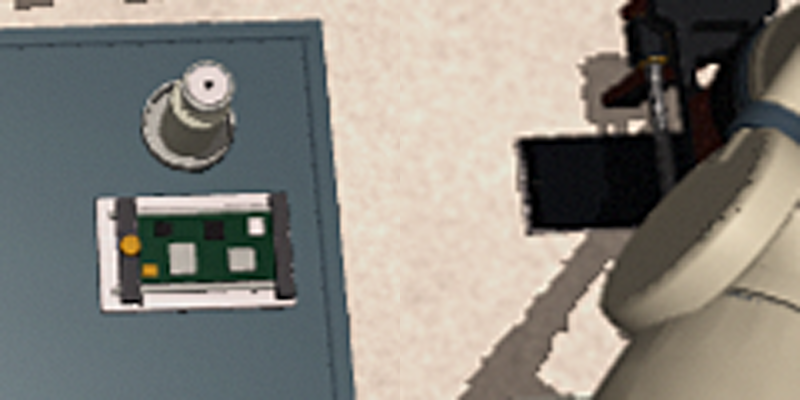

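The dispenser stands upright in the tray, its top at crop (208,84). The phone is under the fingers at (600,185). Now I'll grip the phone.

Call:
jog_arm:
  commands: [0.1,-0.1,1.2,0,0,0,-1,0,0,0,0,0,0,-1,0,0,0,0,0,0,1,0,0,0,0,0,0,1,0,0,0,0,0,0,1,0,0,0,0,0,0,1,0,0,0,0,0,0,1]
  grip_force: 25

```text
clock: 20.0
eef_pos: [0.5533, -0.3992, 0.0004]
tool_rot: [3.141, 0.001, 1.623]
force: [-1.0, -0.2, 6.7]
opening: 0.06
grip_force: 26.4
```

Call:
jog_arm:
  commands: [0,0,-1,0,0,0,1,0,0,-3,0,0,0,1,0,0,-4,0,0,0,1,0,0,-4,0,0,0,1,0,0,0,0,0,0,1]

```text
clock: 20.62
eef_pos: [0.5546, -0.3999, 0.1243]
tool_rot: [3.136, 0.005, 1.623]
force: [0.5, -0.8, -1.2]
opening: 0.0599
grip_force: 25.0
```

Run:
```python
from h import *
f=lambda q:(np.array(q,float)+.5)*.3-.5+np.array((320,110))
print('disp',px2w('top',f([(208,84)]),.095)*1e3)
go(559,198,50,92.6);o=arm.get_obs();print(o['clock'],o['qpos'])
```

```text
disp [[ 668.99142023 -138.62942155]]
at [ 554.6 -399.9  124.3] yaw 92.99 shift cm [59.69  3.56  7.43] turn z 0.39
20.625 [-6.74609607e-01  3.13157099e-01  1.15295559e+00  2.32697015e-04
  1.66826305e+00 -7.26761955e-01]
```

Call:
jog_arm:
  commands: [2.5,0.1,0,0,0,0,1,4.5,0.3,0,0,0,0,1,4.5,0.3,0,0,0,0,1,4.5,0.3,0,0,0,0,1,4.5,0.3,0,0,0,0,1,4.5,0.3,0,0,0,0,1,4.5,0.3,0,0,0,0,1,4.5,0.3,0,0,0,0,1]

```text
clock: 21.62
eef_pos: [0.5562, -0.0565, 0.1171]
tool_rot: [-3.138, -0.001, 1.623]
force: [1.3, 0.1, -1.1]
opening: 0.06
grip_force: 25.0
```

Call:
jog_arm:
  commands: [4.5,0.3,0,0,0,0,1,4.5,0.3,0,0,0,0,1,4.5,0.3,0,0,0,0,1,4.5,0.3,0,0,0,0,1,4.5,0.2,0,0,0,0,1,2.7,0.1,0,0,0,0.4,1,0,0,0,0,0,0,1,0,0,0,0,0,0,1]

```text
clock: 22.62
eef_pos: [0.5587, 0.1934, 0.118]
tool_rot: [-3.139, 0.001, 1.616]
force: [-0.3, -0.2, -1.0]
opening: 0.0599
grip_force: 25.0
```

Run:
```python
from h import *
go(559,198,37,92.6);o=arm.get_obs();print(o['clock'],o['opening'])
```

```text
at [558.7 193.4 118. ] yaw 92.58 shift cm [0.45 0.05 8.1 ] turn z -0.02
22.625 0.05992487010111286
```

Call:
jog_arm:
  commands: [0.45,0,2.5,0,0,0,1,0,0,2.5,0,0,0,1,0,0,1.8,0,0,0,1,0,0,0,0,0,0,1,0,0,0,0,0,0,1,0,0,0,0,0,0,1]

```text
clock: 23.38
eef_pos: [0.5599, 0.1988, 0.0531]
tool_rot: [3.139, -0.001, 1.616]
force: [0.1, 0.8, -1.0]
opening: 0.0598
grip_force: 25.0
```

Run:
```python
from h import *
go(559,198,37,92.6)
```

```text
at [559.9 198.8  53.1] yaw 92.57 shift cm [-0.07 -0.09  1.61] turn z -0.03
```

Call:
jog_arm:
  commands: [-0.1,-0.1,1.3,0,0,0,1,0,0,0,0,0,0,1,0,0,0,0,0,0,1,0,0,0,0,0,0,1]

```text
clock: 23.88
eef_pos: [0.5583, 0.1977, 0.0389]
tool_rot: [3.141, -0.0, 1.616]
force: [-0.9, 0.1, -1.1]
opening: 0.06
grip_force: 25.0
```

Call:
jog_arm:
  commands: [0,0.05,0.2,0,0,0,1,0,0,0,0,0,0,1,0,0,0,0,0,0,-1,0,0,0,0,0,0,-1,0,0,0,0,0,0,-1,0,0,-3,0,0,0,-1,0,0,-5,0,0,0,-1,0,0,0,0,0,0,-1]

```text
clock: 24.88
eef_pos: [0.561, 0.1984, 0.1225]
tool_rot: [3.132, -0.002, 1.616]
force: [1.0, -0.0, -0.7]
opening: 0.0876
grip_force: 0.0
```

Run:
```python
from h import *
go(428,2.5,110,92.6);go(462,193.4,110,92.6,p=(428,2.5,110),yaw0=92.6)
```

```text
at [561.  198.4 122.5] yaw 92.58 shift cm [-18.97 -14.17   1.25] turn z -0.02
at [428.    2.5 110. ] yaw 92.6 shift cm [18.92  4.26 -0.  ] turn z -0.0
```

Call:
jog_arm:
  commands: [-3.8,-2.83,0,0,0,0,-1,-3.8,-2.83,0,0,0,0,-1,-3.8,-2.83,0,0,0,0,-1,-3.8,-2.83,0,0,0,0,-1,-3.8,-2.83,0,0,0,0,-1,0,0,0,0,0,-10,-1,0,0,0,0,0,-10,-1,0,0,0,0,0,-10,-1]

```text
clock: 25.88
eef_pos: [0.4254, 0.0013, 0.1159]
tool_rot: [-3.141, -0.0, 2.145]
force: [0.1, -0.2, 0.5]
opening: 0.0877
grip_force: 0.0
```

Call:
jog_arm:
  commands: [0,0,0,0,0,-10,-1,0,0,0,0,0,-10,-1,0,0,0,0,0,-10,-1,0,0,0,0,0,-10,-1,0,0,0,0,0,-10,-1,0,0,0,0,0,-10,-1,0,0,0,0,0,0,-1,0,0,0,0,0,0,-1]

```text
clock: 26.88
eef_pos: [0.4256, 0.0015, 0.1162]
tool_rot: [3.142, -0.001, -3.1]
force: [-0.9, 0.3, 0.8]
opening: 0.0878
grip_force: 0.0
```

Run:
```python
from h import *
go(428,2.8,20,182.6)
im=arm.camera('top')
cv2.imwrite('pics/t6.png',cv2.resize(im[150:270,180:360],(720,480),interpolation=cv2.INTER_CUBIC))
g=im.max(2).astype(int)
print('plate+phone phone:',*rz('top',g<110,(235,186),(200,169,270,205),.0445))
```

```text
at [425.6   1.5 116.2] yaw -177.61 shift cm [-0.24  0.12  9.62] turn z -0.21
plate+phone phone: rect [551.9 188.4] [ 72.7 135. ] 0.9 ell [555.5 189.7] [ 72.9 148.9]
```

View pics/t6.png

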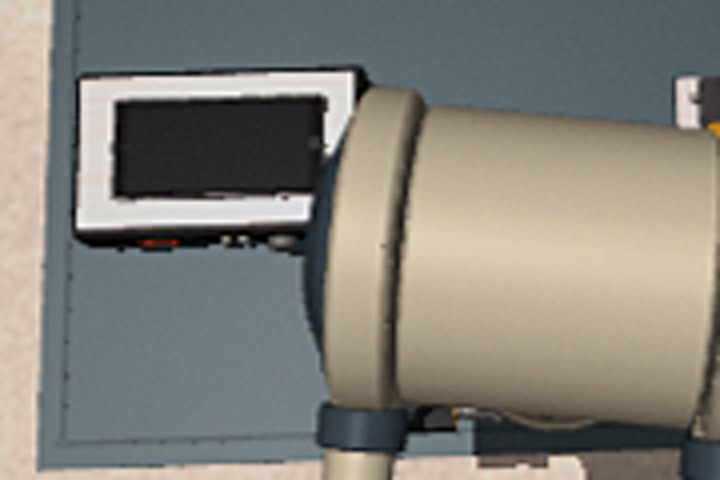

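The phone lies on the plate, at crop x 114–327 and y 97–195 within the plate's 79–357 and 72–232, which looks square and centred. Now I'll take the puller.

Call:
jog_arm:
  commands: [-0.2,0.1,4,0,0,-0.2,-1,0,0,4,0,0,0,-1,0,0,1,0,0,0,-1,0,0,0,0,0,0,-1,0,0,0,0,0,0,-1,0,0,0,0,0,0,-1]

```text
clock: 27.68
eef_pos: [0.4288, 0.0025, 0.0283]
tool_rot: [-3.141, 0.003, -3.093]
force: [-0.9, 0.3, 0.7]
opening: 0.0883
grip_force: 0.0
```

Run:
```python
from h import *
go(428,2.8,20.5,182.6)
```

```text
at [428.8   2.5  28.3] yaw -177.23 shift cm [0.07 0.03 0.78] turn z 0.17
```

Call:
jog_arm:
  commands: [0,0,0.7,0,0,0,-1,0,0,0,0,0,0,-1,0,0,0,0,0,0,1,0,0,0,0,0,0,1,0,0,0,0,0,0,1,0,0,0,0,0,0,1,0,0,0,0,0,0,1,0,0,0,0,0,0,1]
  grip_force: 15

```text
clock: 28.68
eef_pos: [0.4278, 0.0026, 0.0196]
tool_rot: [3.142, 0.0, -3.093]
force: [0.7, 0.3, -0.3]
opening: 0.0315
grip_force: 0.0
```

Call:
jog_arm:
  commands: [0,0,-2,0,0,0,1,0,0,-4,0,0,0,1,0,0,0,0,0,0,1,0,0,0,0,0,0,1]

```text
clock: 29.18
eef_pos: [0.4275, 0.0026, 0.0789]
tool_rot: [3.142, -0.001, -3.093]
force: [0.1, 0.2, -0.3]
opening: 0.0256
grip_force: 15.0
```

Run:
```python
from h import *
go(462,193.4,22,182.6)
```

```text
at [427.5   2.6  78.9] yaw -177.22 shift cm [-4.37 18.89  5.69] turn z 0.18
```

Run:
```python
from h import *
im=arm.camera('scene')
print(np.round(w2px('scene',[(.428,.0026,0.0789),(.428,.0026,.059),(.428,.0026,0),(.428,.0026,.06)]),1))
cv2.imwrite('pics/t7.png',cv2.resize(im[120:220,250:390],(784,560),interpolation=cv2.INTER_CUBIC))
```

```text
[[307.3 172.6]
 [307.3 177.1]
 [307.5 189.8]
 [307.3 176.9]]
```

View pics/t7.png

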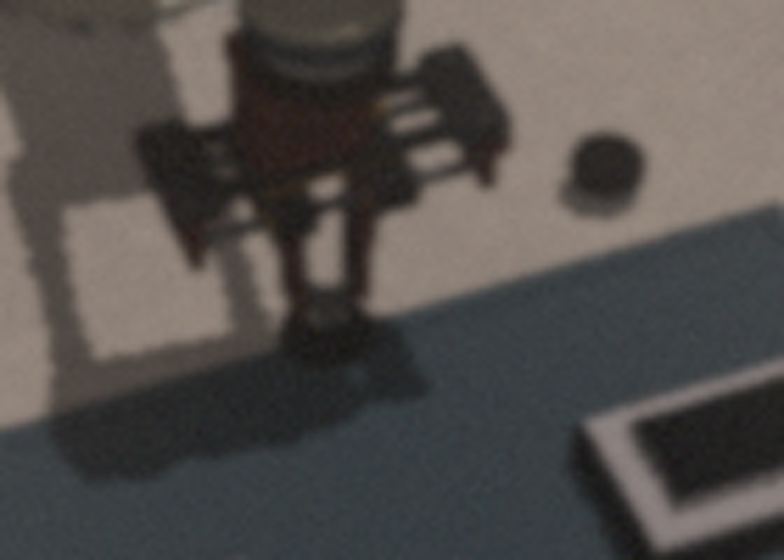

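The puller hangs by its knob at crop (330,310), with its cup below. The fingers closed a little late, so it may sit a few mm low. I'll lower it while watching the force.

Call:
jog_arm:
  commands: [-0.4,1.9,0,0,0,0,1,-0.9,3.8,0,0,0,0,1,-0.9,3.8,0,0,0,0,1,-0.9,3.8,0,0,0,0,1,-0.9,3.8,0,0,0,0,1,-0.4,1.8,0,0,0,0,1,0,0,1,0,0,0.2,1,0,0,1,0,0,0,1]

```text
clock: 30.22
eef_pos: [0.4621, 0.1924, 0.0582]
tool_rot: [-3.141, -0.001, -3.097]
force: [0.8, -0.1, -0.2]
opening: 0.0255
grip_force: 15.0
```

Call:
jog_arm:
  commands: [0,0,0.9,0,0,0,1,0,0,0,0,0,0,1,0,0,0,0,0,0,1,0,0,0,0,0,0,1]

```text
clock: 30.72
eef_pos: [0.4629, 0.1934, 0.0512]
tool_rot: [3.141, 0.001, -3.097]
force: [0.3, 1.1, -0.8]
opening: 0.0253
grip_force: 15.0
```

Run:
```python
from h import *
go(462,193.4,30,182.6);print(arm.get_obs()['force'])
```

```text
at [462.9 193.4  51.2] yaw -177.43 shift cm [0.09 0.   2.12] turn z -0.03
[ 0.27888435  1.10617785 -0.77294091]
```

Call:
jog_arm:
  commands: [0.1,0,1,0,0,0,1,0,0,0.5,0,0,0,1,0,0,0,0,0,0,1,0,0,0,0,0,0,1]

```text
clock: 31.22
eef_pos: [0.4616, 0.1935, 0.0357]
tool_rot: [-3.142, -0.0, -3.097]
force: [0.1, 0.2, -0.9]
opening: 0.0255
grip_force: 15.0
```

Call:
jog_arm:
  commands: [0,0,0.2,0,0,0,1,0,0,0,0,0,0,1,0,0,0,0,0,0,1]

```text
clock: 31.6
eef_pos: [0.4616, 0.1935, 0.0337]
tool_rot: [3.142, 0.0, -3.096]
force: [-0.4, 0.4, -0.9]
opening: 0.0252
grip_force: 15.0
```

Call:
jog_arm:
  commands: [0,0,0.2,0,0,0,1,0,0,0,0,0,0,1,0,0,0,0,0,0,1]

```text
clock: 31.98
eef_pos: [0.4615, 0.1934, 0.0316]
tool_rot: [-3.142, -0.0, -3.097]
force: [0.2, -1.1, 0.9]
opening: 0.0251
grip_force: 15.0
```

Call:
jog_arm:
  commands: [0,0,0.2,0,0,0,1,0,0,0,0,0,0,1,0,0,0,0,0,0,1]

```text
clock: 32.35
eef_pos: [0.4615, 0.1934, 0.0296]
tool_rot: [-3.142, -0.0, -3.097]
force: [-0.1, 0.6, 0.1]
opening: 0.0253
grip_force: 15.0
```

Call:
jog_arm:
  commands: [0,0,0.2,0,0,0,1,0,0,0,0,0,0,1,0,0,0,0,0,0,1]

```text
clock: 32.72
eef_pos: [0.4616, 0.1935, 0.0277]
tool_rot: [3.142, 0.0, -3.097]
force: [0.4, 0.2, -0.6]
opening: 0.0255
grip_force: 15.0
```

Call:
jog_arm:
  commands: [0,0,0.2,0,0,0,1,0,0,0,0,0,0,1,0,0,0,0,0,0,1]

```text
clock: 33.1
eef_pos: [0.4618, 0.1935, 0.0275]
tool_rot: [3.141, 0.001, -3.097]
force: [-4.5, -1.2, 9.4]
opening: 0.0257
grip_force: 15.0
```

Call:
jog_arm:
  commands: [0,0,-0.15,0,0,0,1,0,0,0,0,0,0,-1,0,0,0,0,0,0,-1,0,0,0,0,0,0,-1,0,0,0,0,0,0,-1,0,0,0,0,0,0,-1,0,0,-4,0,0,0,-1,0,0,-4,0,0,0,-1]

```text
clock: 34.1
eef_pos: [0.4611, 0.1933, 0.1075]
tool_rot: [-3.141, -0.001, -3.097]
force: [-0.5, -0.0, 0.6]
opening: 0.0868
grip_force: 0.0
```

Run:
```python
from h import *
go(404,-354,110,93.6)
```

```text
at [461.1 193.3 107.5] yaw -177.42 shift cm [  8.17 -54.42  -0.25] turn z 88.98
```

Call:
jog_arm:
  commands: [0.74,-4.95,0,0,0,0,-1,0.74,-4.95,0,0,0,0,-1,0.74,-4.95,0,0,0,0,-1,0.74,-4.95,0,0,0,0,-1,0.74,-4.95,0,0,0,0,-1,0.74,-4.95,0,0,0,0,-1,0.74,-4.95,0,0,0,0,-1,0.74,-4.95,0,0,0,0,-1]

```text
clock: 35.1
eef_pos: [0.4199, -0.2065, 0.1073]
tool_rot: [-3.141, 0.001, -3.097]
force: [0.9, -0.6, 1.0]
opening: 0.0874
grip_force: 0.0
```

Call:
jog_arm:
  commands: [0.74,-4.95,0,0,0,0,-1,0.74,-4.95,0,0,0,0,-1,0.74,-4.95,0,0,0,0,-1,0,0,0,0,0,9.9,-1,0,0,0,0,0,9.9,-1,0,0,0,0,0,9.9,-1,0,0,0,0,0,9.9,-1,0,0,0,0,0,9.9,-1]

```text
clock: 36.1
eef_pos: [0.4047, -0.3542, 0.1071]
tool_rot: [3.142, -0.0, 2.317]
force: [0.4, -0.3, -0.3]
opening: 0.0879
grip_force: 0.0
```

Call:
jog_arm:
  commands: [0,0,0,0,0,9.9,-1,0,0,0,0,0,9.9,-1,0,0,0,0,0,9.9,-1,0,0,0,0,0,9.9,-1,0,0,0,0,0,0,-1,0,0,0,0,0,0,-1]

```text
clock: 36.85
eef_pos: [0.4048, -0.3541, 0.1071]
tool_rot: [-3.142, -0.0, 1.635]
force: [0.1, 0.3, -0.5]
opening: 0.0876
grip_force: 0.0
```

Run:
```python
from h import *
go(404,-354,4,93.6)
im=arm.camera('top')
cv2.imwrite('pics/t8.png',cv2.hconcat([cv2.resize(im[155:275,185:345],(800,600),interpolation=cv2.INTER_CUBIC)]))
g=im.max(2).astype(int)
print('phone',*rz('top',g<110,(235,186),(204,171,267,204),.0445))
print('plate',*rz('top',g>150,(203,188),(192,158,280,220),.036))
for t in (60,75):print('puller',*rz('top',g<t,(235,228),(218,213,262,250),.006), im[228,235])
```

```text
at [ 404.8 -354.1  107.1] yaw 93.67 shift cm [ 0.02 -0.07 10.31] turn z 0.07
phone rect [557.6 193.9] [ 61.1 124.2] 0.9 ell [557.5 193.8] [ 66.5 150.6]
plate rect [558.9 198. ] [ 91.3 161. ] 2.7 ell [558.8 198.3] [101.8 195.6]
puller rect [586.8 -14.8] [ 995.3 1714.3] 1.3 ell [609.7 -12.5] [1135.5 1909.8] [146 150 157]
puller rect [586.8 -14.8] [ 995.3 1714.3] 1.3 ell [609.7 -12.5] [1135.5 1909.8] [146 150 157]
```

View pics/t8.png

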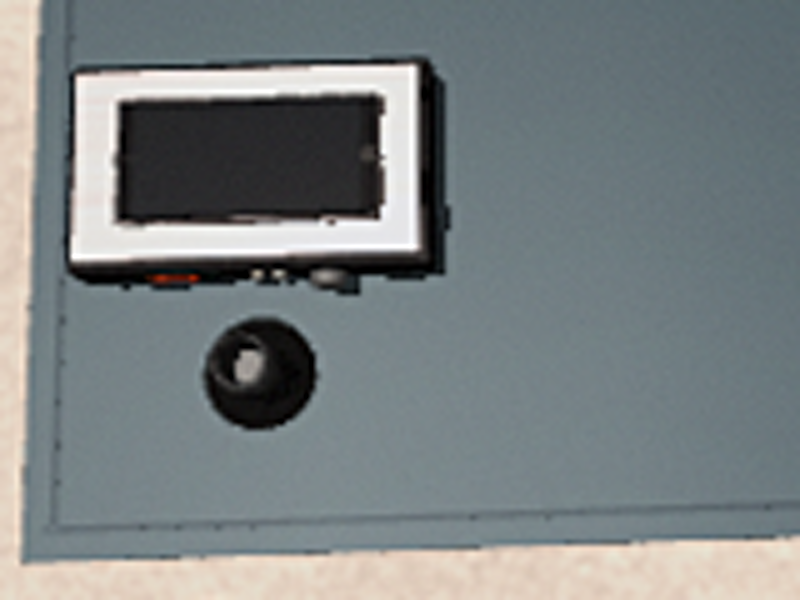

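The phone is centred to within about 3 mm and square on the plate. The puller stands upright at crop (260,373), in front of the plate's middle. Now the dish.

Call:
jog_arm:
  commands: [0,-0.1,4,0,0,0,-1,0,0,4,0,0,0,-1,0,0,2,0,0,0,-1,0,0,0,0,0,0,-1,0,0,0,0,0,0,-1,0,0,0,0,0,0,-1]

```text
clock: 37.65
eef_pos: [0.4047, -0.3551, 0.0091]
tool_rot: [3.139, 0.002, 1.632]
force: [0.6, -0.5, 0.5]
opening: 0.0877
grip_force: 0.0
```

Run:
```python
from h import *
go(404,-354,4,93.6)
print(px2w('top',[(236.7,229.2)],.006)*1e3)
```

```text
at [ 404.7 -355.1    9.1] yaw 93.49 shift cm [ 0.11 -0.06  0.51] turn z -0.11
[[463.63047237 191.60588103]]
```

Call:
jog_arm:
  commands: [0,0,0.4,0,0,0,-1,0,0,0,0,0,0,1,0,0,0,0,0,0,1,0,0,0,0,0,0,1,0,0,0,0,0,0,1,0,0,0,0,0,0,1,0,0,0,0,0,0,1,0,0,0,0,0,0,1]
  grip_force: 12

```text
clock: 38.65
eef_pos: [0.4038, -0.3543, 0.0032]
tool_rot: [3.141, 0.0, 1.632]
force: [-0.4, -0.3, -0.2]
opening: 0.0443
grip_force: 12.0
```

Call:
jog_arm:
  commands: [0,0,-2,0,0,0,1,0,0,-4,0,0,0,1,0,0,-4,0,0,0,1,0,0,0,0,0,0,1,0,0,0,0,0,0,1]

```text
clock: 39.28
eef_pos: [0.4037, -0.3542, 0.1033]
tool_rot: [3.141, 0.0, 1.632]
force: [-0.6, -0.5, -1.0]
opening: 0.0441
grip_force: 12.0
```

Run:
```python
from h import *
go(567,24.5,5,92.6)
```

```text
at [ 403.7 -354.2  103.3] yaw 93.48 shift cm [36.81 18.6   9.83] turn z 0.88
```

Call:
jog_arm:
  commands: [2.3,1.16,0,0,0,0,1,3.9,1.97,0,0,0,0,1,3.9,1.97,0,0,0,0,1,3.9,1.97,0,0,0,0,1,3.9,1.97,0,0,0,0,1,3.9,1.97,0,0,0,0,1,3.9,1.97,0,0,0,0,1,3.9,1.97,0,0,0,0,1]

```text
clock: 40.28
eef_pos: [0.5344, -0.0482, 0.1012]
tool_rot: [-3.138, -0.001, 1.632]
force: [1.1, -0.1, -1.6]
opening: 0.0439
grip_force: 12.0
```

Call:
jog_arm:
  commands: [3.9,1.97,0,0,0,0,1,3.3,1.65,0,0,0,0,1,0,0,3,0,0,0.9,1,0,0,3,0,0,0,1,0,0,1.5,0,0,0,1,0,0,0,0,0,0,1,0,0,0,0,0,0,1]

```text
clock: 41.15
eef_pos: [0.5673, 0.0242, 0.0292]
tool_rot: [3.14, 0.0, 1.616]
force: [0.5, -0.2, -0.6]
opening: 0.0443
grip_force: 12.0
```

Run:
```python
from h import *
go(567,24.5,4,92.6)
```

```text
at [567.3  24.2  29.2] yaw 92.57 shift cm [ 0.03 -0.03  2.52] turn z -0.03
```

Call:
jog_arm:
  commands: [0,0,1.5,0,0,0,1,0,0,0.7,0,0,0,1,0,0,0,0,0,0,1,0,0,0,0,0,0,1,0,0,0,0,0,0,1]

```text
clock: 41.78
eef_pos: [0.567, 0.0244, 0.0066]
tool_rot: [3.141, 0.0, 1.616]
force: [1.6, -0.2, -0.4]
opening: 0.0444
grip_force: 12.0
```

Call:
jog_arm:
  commands: [0,0,0.3,0,0,0,1,0,0,0,0,0,0,1,0,0,0,0,0,0,-1,0,0,0,0,0,0,-1,0,0,0,0,0,0,-1,0,0,0,0,0,0,-1,0,0,-3,0,0,0,-1,0,0,-5,0,0,0,-1]

```text
clock: 42.78
eef_pos: [0.5652, 0.0244, 0.0816]
tool_rot: [-3.136, -0.0, 1.616]
force: [0.0, 0.6, 0.7]
opening: 0.0879
grip_force: 0.0
```

Call:
jog_arm:
  commands: [0,0,-6,0,0,0,-1,-5,-2,0,0,0,0,-1,-5,-2,0,0,0,0,-1,-5,-2,0,0,0,0,-1,-5,-2,0,0,0,0,-1,-5,-2,0,0,0,0,-1,-5,-2,0,0,0,0,-1,-5,-2,0,0,0,0,-1]

```text
clock: 43.78
eef_pos: [0.4419, -0.3332, 0.1433]
tool_rot: [3.141, 0.0, 1.616]
force: [0.7, 0.2, 0.3]
opening: 0.0879
grip_force: 0.0
```

Run:
```python
from h import *
im=arm.camera('top')
cv2.imwrite('pics/t9.png',cv2.resize(im[110:310,130:430],(800,533),interpolation=cv2.INTER_CUBIC))
g=im.max(2).astype(int);lo=im.min(2);sat=g-lo
m=np.abs(im.astype(int)-[115,111,98]).max(2)
print('dish',*rz('top',lo>150,(304,180),(285,165,330,205),.014))
print('puller',*rz('top',g<75,(240,229),(220,215,260,250),.006))
print('tip',*rz('top',sat>80,(153,189),(135,170,175,210),.047))
print('flux',*rz('top',g<90,(228,286),(210,265,250,305),.028))
print('reel',*rz('top',sat>100,(412,285),(395,270,440,310),.04))
print('clock',arm.get_obs()['clock'],arm.get_obs()['eef_pos'])
```

```text
dish rect [567.6  21.8] [47.5 66.1] 4.3 ell [567.6  22.3] [52.8 76. ]
puller rect [463.1 192. ] [51.6 51.9] 0.9 ell [463.5 191.7] [52.2 52.5]
tip rect [553.6 387.1] [52.  49.6] 5.5 ell [553.1 386.7] [49.3 50.1]
flux rect [335.3 201.4] [43.1 46.8] 0.8 ell [334.9 201.7] [43.  46.5]
reel rect [ 335.3 -220.8] [53.6 58.7] 53.0 ell [ 333.9 -221.9] [51.8 59. ]
clock 43.825 [ 0.43913876 -0.33864422  0.14289738]
```

View pics/t9.png

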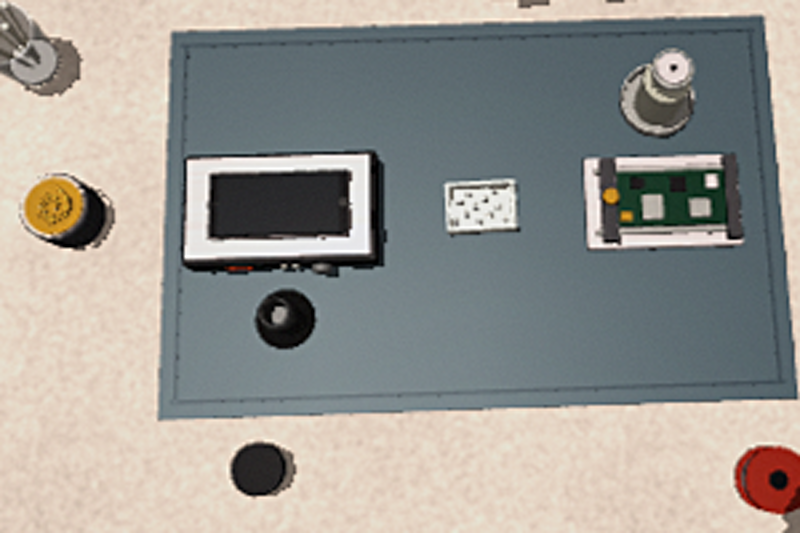

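The picture shows everything in place: the dispenser upright in the tray behind the jig, the phone square on the plate, and the puller in front of it. The dish stands half-way between at crop (481,207), and the bystanders have not moved. I'm handing in.

```bash
python3 -c "
from workcell import arm
print(arm.hand_in())"
```

```text
the job is handed in; nothing more can be done
None
```

I handed the job in at about 44 s with all five things placed as asked (measured within a few mm), the tray set before the dispenser, and the tip cleaner, solder reel and flux pot still in their places; the judge gave no verdict back.

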